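Hang the parts pail on the keeper hook

ROBOT

A 6-joint arm with a two-finger parallel gripper is mounted at the origin on the work surface. World frame = base frame: x ahead of the robot, y to its left, z up, the work surface at z = 0. Lengths are in mm, angles in rad, forces in N, time in s.
With the tool pointing down it reaches from about 400 to 925 mm from the base axis. Payload 12.5 kg.
Tool frame: the origin (TCP) lies on the front face of the gripper's body, between the roots of the fingers; the fingertips stand 78 mm ahead of it and the grasp point (between the pads) lies 59 mm ahead of it (env.nose_length is the distance from the TCP to the fingertips, in mm); z points along the fingers, y is the line along which they close (so a half turn about z gives the same grasp; the last joint's range is limited). The gripper opens to 95 mm and grips with 3 to 60 N. Pads are 20 mm wide; open, the fingers measure 119 mm over their backs; the gripper's body (75 mm by 180 mm) begins 59 mm behind the grasp point.
Start: joints at [1.093, 0.491, 1.559, -0, 1.092, -0.106], TCP at [227.04, 582.315, 292.261] pointing down, gripper open.
Joint ranges: [-3.1, 3.1], [-0.84, 2.19], [0.05, 2.79], [-1.13, 4.28], [0.06, 2.93], [-2.69, 2.69]. Speed limits (rad/s): [2.22, 2.22, 2.79, 3.14, 3.14, 3.14].

INTERFACE

Orientations are given as [roll, pitch, yaw] about the fixed x, y, z axes, in that order (R = Rz(yaw) Ry(pitch) Rx(roll)).
In Python, from cell import env gives the robot as it stands.
- The arm moves only by the tool jog_arm, never from a script. Its argument "motion" is a list of rows, each a list of 7 numbers: the turn, a rotation vector about the tool's x, y, z in degrees, then the shift along the tool's x, y, z in mm, then the finger opening in mm, from 0 to 95.1. In form: [[wx, wy, wz, x, y, z, hand], ...]. A call has 1 to 10 rows; each row shifts and turns the commanded pose from where the row before left it, along the tool's axes as they then stand; what a row does not reach is not made up. A row lasts 1/8 s, in which the tool goes at most 62.5 mm and 10.7 degrees, less where a joint would pass 70% of its speed; a pose out of reach is approached as far as the arm can. A call is refused whole if a number of a shift passes 62.5 or a number of a turn 10.7, either way. A call with a gripper value outside its range is refused whole. The fingers move at their own pace and stop on an object; the grip force is fixed at half the most. Time passes only in rows, so rows that do not move let the fingers close. It gives the time, the measured TCP pose, the force, the opening and the grip force at its end, in the units of the state.
- env.state(): the state, without advancing time (a new reading comes with each control period).
- env.read_camera(name): name is "scene" or "top" or "wrist"; returns a dict with "color" (420x560x3 uint8, red, green, blue), "z_map" (420x560 float32, mm along the optical axis (not along the pixel's ray), 0 where there is no reading), "camera_matrix" (3x3 intrinsics, pixels), "k1" (the pictures are not rectified: a ray, as slopes to the right and down, at radius r is drawn at 1 + k1 r^2 times it, then the intrinsics apply), "world_to_cam" (4x4, takes a point from world to camera coordinates). Camera axes: x right, y up, looking along -z (the intrinsics and any distortion apply to the point x, -y, -z); pixel columns grow to the right and rows downward; lengths in mm; the calibration is good to about 2 mm. A picture is of the moment at which its call begins.
- env.job_done(): hands the job in; it is judged then, once.
Trained networks look in the newest picture that a camera, given by its name, has taken for a name from the list of things; names that differ only in an ending like _2 or _b are one class to them, and where a whole thing is asked for, a point or a joint stands for the part that bears it (a point fixed in the world has none). Each returns a list of dicts, best first, with "score" (0 to 1); they miss things now and then, are a little off and sometimes report something else, mostly with a low value. They report only what shows in the picture. A call takes as long as a camera call.
- env.recognise(camera, thing): "location" ([column, row] in pixels, amid what is visible of it).
The state is a dict: "t": time; "joints": joint angles; "qvel": joint speeds; "tau": joint torques, N m; "eef_pos": TCP position; "tcp_rot": TCP orientation; "ft_force": force on the tool from outside, world axes, zero at the start; "moment": the same for the moment, N m; "opening": opening from 0.0 (shut) to 1.0 (fully open); "grip_force": force on a finger pad.
Only numpy, scipy, OpenCV 4.12 (cv2) and the standard library are available. Lean on these libraries where they do the work, as an engineer would, in place of code of your own. Each camera call takes 0.05 s, during which the arm holds its last target. There are 200 camera calls.

TASK

Swing the flat-lying bail of the blue parts pail upright while the pail still stands on the bench, then carry the pail by its bail to the twin-prong hook stand and press the bail's bar gently down into both slots, past the red sprung keepers, until both keepers have snapped shut over it and it bears on the bottom of the slots; press with no more than 25 N. Only once it is firmly seated let go, do not drop it in, and leave the pail hanging there; do not tip it on the way, and leave everything else where it is.

Things in the scene. Friction and masses are not known exactly. Their poses are not given: they have to be found in the camera images.
- pail: Small blue parts pail with spare terminals in it, 0.5 to 0.77 kg in all, 96 mm across at the rim, 85 mm high; loose. Origin: centre of its underside. Its swing bail turns on two ears on the pail's y axis, 77 mm above the underside.
- bail (a joint): Angle of the bail: about 0 lying flat (out along the pail's +x), 1.57 upright, up to 3.14. The pivots just hold it where it is left. A square U of 8 mm steel wire: legs 110 mm long at y = -58 and +58 mm, joined by a straight cross bar. Lying flat the bar is about level with the pivots, with 58 mm of free air between it and the pail; upright, its axis is 187 mm above the bench.
- bail_bar (a point): Middle of the bail's cross bar, on its axis. The bar is 116 mm long along y, 8 mm thick; its middle 44 mm wear a 9 mm black sleeve, the place to grip. Squeezed between pads the bar hardly turns in them: turn the tool with the bail as it swings (or regrip), else the light pail tips.
- stand: Fixed hook stand. Origin: on the bench, plumb below the middle of the hook. A white hook with two parallel prongs reaches from its post along -x. The height of the hook on the post is set anew every time and NOT reported: slot floors 208 to 236 mm above the bench; find it by feel (or sight). The hook yields 1 mm per 6 N pressed down and must not be loaded above 25 N.
- post_foot (a point): Foot of the stand's post, on the bench at x = +115 mm of the stand, its far side from the robot. Post 20 mm thick, 280 mm high, on a steel base 110 x 160 x 12 mm centred here.
- slot_l (a point): Point ON THE BENCH plumb below the slot of the prong at y = +42 mm of the stand. Prong 10 mm thick (y), tip lips at x = -21 mm. Slot open at the top, centred here: 18 mm wide along x, flaring to about 34 mm at the mouth, mouth 39 mm above the slot floor; prong underside 8 mm below the floor. Free air between the prongs: 74 mm.
- slot_r (a point): The same for the prong at y = -42 mm. A bar lying along the stand's y fits both slots at once; the prongs then pass through the bail, between its legs: bar above them, pail below.
- keeper_l (a joint): Red sprung keeper across the slot at y = +42 mm: 0 at rest, grows to about 1.2 as a bar pressed on it from above swings it down. When the bar's axis is within about 9 mm of the slot floor it snaps back to 0 over the bar. Together the two push back with up to 9 to 18 N, more than the pail's weight. A seated bar's axis is 4 mm above the slot floor.
- keeper_r (a joint): The same for the slot at y = -42 mm.
- meter: Bystander, leave it alone: red multimeter lying flat, 150 x 72 x 30 mm. Origin: centre of its underside.
- spool: Bystander, leave it alone: solder spool standing on end, 56 mm across, 40 mm high. Origin: centre of its underside.
- driver: Bystander, leave it alone: orange-handled screwdriver lying flat. Origin: beneath it, on the bench.
- bin: Bystander, leave it alone: open blue plastic bin 150 x 100 x 60 mm. Origin: centre of its underside.
- flux: Bystander, leave it alone: white squeeze bottle, 52 mm across, 130 mm high. Origin: centre of its underside.
- mug: Bystander, leave it alone: white mug, 80 mm across, 90 mm high. Origin: centre of its underside.

How it is judged:
By the outcome, as a careful person would: the job done as asked, in the order asked, and still so for the second after the job is handed in, with the robot touching nothing.
It also fails if it takes over 72 s, if anything falls off the work surface, if the arm or the gripper's body presses on something with over 40 N, if the wrist force passes 120 N, or if a joint passes its speed limit or range.

## Working session

There is one attempt and no reset: what is moved stays moved. The work goes in short steps, Python scripts to look and compute and a tool call to move; the robot and the scene stay as the last step left them, time stands still between calls to the robot, and variables do not carry over. Pictures are saved under pics/ and viewed, at most 10 in all, crops included, and the job is handed in when it is done.

Besides the shell and the picture viewer there is one more tool, called after "Emit:" by a JSON object that holds its "method" and its "body", one argument or row to a line. jog_arm: Moves the arm, as the interface text tells. Its arguments: {"type":"object","properties":{"motion":{"type":"array"}},"required":["motion"]}

```bash
mkdir -p pics; ls; cat > h.py <<'E'
import numpy as np, cv2
from cell import env
from scipy.spatial.transform import Rotation as R
def cloud(im):
    z=im["z_map"]; K=im["camera_matrix"]; H,W=z.shape
    u,v=np.meshgrid(np.arange(W),np.arange(H))
    xd=(u-K[0,2])/K[0,0]; yd=(v-K[1,2])/K[1,1]
    x,y=xd.copy(),yd.copy()
    for _ in range(8):
        f=1+im["k1"]*(x*x+y*y); x,y=xd/f,yd/f
    P=np.stack([x*z,-y*z,-z,np.ones_like(z)],-1)
    P=P@np.linalg.inv(im["world_to_cam"]).T
    P=P[...,:3]; P[z<=0]=np.nan
    return P
def save(im,n): cv2.imwrite("pics/"+n,im["color"][...,::-1])
E
python3 - <<'E'
from h import *
np.set_printoptions(precision=1,suppress=True)
s=env.state(); print(s)
for c in ["scene","top"]:
    im=env.read_camera(c); P=cloud(im); save(im,c+"0.png"); np.savez("/tmp/"+c,P=P,c=im["color"])
    for n in ["pail","bail_bar","bail","stand","keeper_l","keeper_r","post_foot","slot_l","slot_r"]:
        for d in env.recognise(c,n)[:2]:
            u,v=map(int,np.round(d["location"])); print(c,n,d["score"],u,v,P[v,u])
E
cd pics; python3 -c "
import cv2;cv2.imwrite('both.png',cv2.resize(cv2.vconcat([cv2.imread('scene0.png')]),(800,600)))"
```

```text
pics
{'t': 0.0, 'joints': array([ 1.1,  0.5,  1.6,  0. ,  1.1, -0.1]), 'qvel': array([ 0.,  0., -0.,  0.,  0.,  0.]), 'tau': array([ -0. , -61.3, -25.8,   0.1,   0. ,  -0. ]), 'eef_pos': array([227. , 582.2, 291.7]), 'tcp_rot': array([-3.1, -0. ,  2.8]), 'ft_force': array([ 0.9, -1.1, -0. ]), 'moment': array([ 0., -0.,  0.]), 'grip_force': 0.0, 'opening': 1.0022810557762907}
scene pail 0.66 288 250 [632.1 -19.5  37.6]
scene pail 0.61 307 202 [550.7 214.   59. ]
scene bail_bar 0.73 332 206 [602.3 317.4   0.7]
scene bail 0.54 332 205 [599.2 322.4   1. ]
scene stand 0.62 257 275 [ 604.1 -152.     8.5]
scene stand 0.21 308 200 [540.4 237.2  49.2]
scene post_foot 0.79 259 274 [ 647.3 -196.5   78.7]
scene slot_l 0.8 259 272 [ 646.7 -195.7   86.5]
scene slot_r 0.8 259 272 [ 646.7 -195.7   86.5]
top pail 0.96 211 188 [569.4 221.2  50.1]
top bail_bar 0.66 214 157 [663.4 209.2  86.4]
top bail_bar 0.16 342 172 [ 631.5 -200.1   12.6]
top bail 0.69 203 162 [659.2 257.   -3.6]
top stand 0.72 340 166 [ 640.6 -182.9   93.4]
top post_foot 0.7 343 169 [ 641.6 -203.5   11.2]
top slot_l 0.89 342 170 [ 638.2 -200.3   11. ]
top slot_r 0.89 342 170 [ 638.2 -200.3   11. ]
```

View pics/both.png

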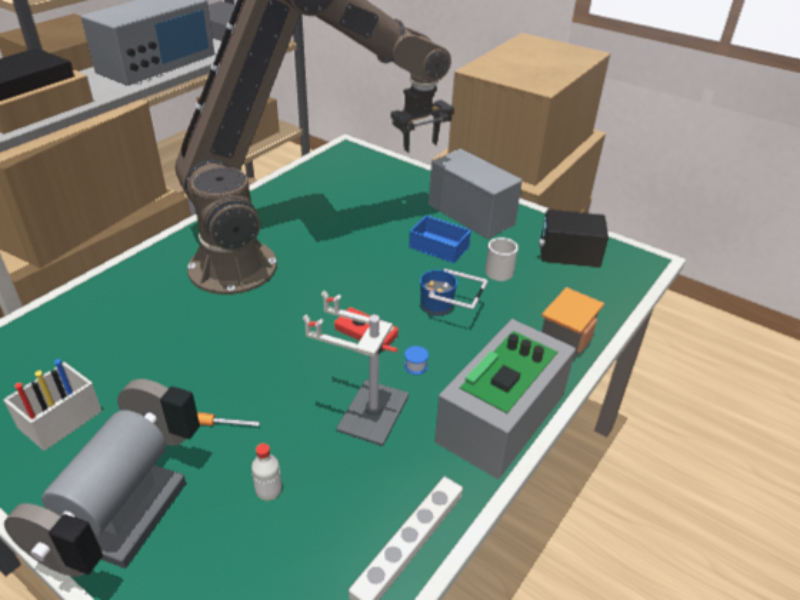

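View pics/top0.png

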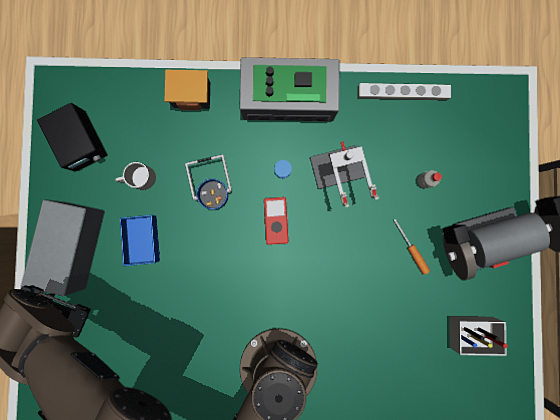

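The top view shows the pail near (212,194) with its bail bar at about (207,160). The stand's post is near (348,156), and its prong tips are at about (345,200) and (374,190). Next I'll measure these from the depth maps.

```bash
python3 - <<'E'
from h import *
np.set_printoptions(precision=1,suppress=True)
for c in ["top","scene"]:
    d=np.load(f"/tmp/{c}.npz"); P=d["P"]; C=d["c"].astype(int); X,Y,Z=P[...,0],P[...,1],P[...,2]
    m=(X>480)&(X<750)&(Y>140)&(Y<330)
    b=m&(Z>65)&(Z<100); print(c,"z65-100",b.sum(),P[b].min(0),P[b].max(0))
    if c=="top":
        q=P[b]; q=q[np.argsort(-q[:,0])]; print(q[::max(1,len(q)//40)])
    s=(X>450)&(X<800)&(Y>-350)&(Y<-80)&(Z>190)&(Z<300); q=P[s]; print("stand hi",s.sum(),q.min(0),q.max(0)); q=q[np.argsort(q[:,0])]; print(q[::max(1,len(q)//40)])
    r=(X>450)&(X<800)&(Y>-350)&(Y<-80)&(Z>150)&(C[...,0]>150)&(C[...,1]<90); print("red",P[r][:20])
    s=(X>450)&(X<850)&(Y>-350)&(Y<-80)&(Z>7)&(Z<17)&(abs(C[...,0]-C[...,1])<20)
    q=P[s][:,:2].astype(np.float32); print("base",len(q),cv2.minAreaRect(q))
print(R.from_euler('xyz',env.state()['tcp_rot']).as_matrix())
im=env.read_camera("wrist"); T=np.linalg.inv(im["world_to_cam"]);print(T,im["camera_matrix"])
s=env.state(); Rt=R.from_euler('xyz',s['tcp_rot']).as_matrix(); print(Rt.T@(T[:3,3]-s['eef_pos']),Rt.T@T[:3,:3])
E
```

```text
top z65-100 460 [504.2 155.3  65. ] [674.6 299.9  92.1]
[[674.6 188.8  77.1]
 [667.9 185.2  80.1]
 [664.8 207.3  77.4]
 [663.4 209.2  86.4]
 [660.8 219.1  82. ]
 [657.7 254.   77.1]
 [655.1 184.8  81.3]
 [653.7 246.5  84.5]
 [650.5 268.6  82. ]
 [647.7 281.7  77.9]
 [645.9 175.3  80.7]
 [642.8 175.2  80.9]
 [637.4 299.1  82.6]
 [630.3 178.1  80. ]
 [624.4 172.   77.8]
 [617.7 171.5  80.9]
 [611.8 171.7  77.6]
 [605.1 168.   82.2]
 [598.7 170.9  83.1]
 [595.5 218.2  76.8]
 [594.2 232.2  87.6]
 [592.4 227.8  74.4]
 [589.9 164.9  78.5]
 [587.  190.6  71.4]
 [584.6 285.6  81.2]
 [581.4 278.9  83.4]
 [577.  250.5  66.6]
 [573.8 176.7  81.4]
 [570.3 173.   86. ]
 [566.8 255.   75.9]
 [564.2 256.1  68.5]
 [560.6 258.2  74.4]
 [557.  279.5  76.2]
 [550.6 259.8  81.8]
 [545.  257.9  73.7]
 [541.3 275.7  78.3]
 [537.6 267.6  88.6]
 [532.3 260.4  75.8]
 [525.9 256.4  80.2]
 [517.5 181.5  82.8]
 [511.2 190.7  82.4]
 [507.2 232.7  90.6]]
stand hi 892 [ 508.5 -263.7  202. ] [ 696.6 -133.5  284.3]
[[ 508.5 -174.5  269.3]
 [ 520.1 -181.8  256.6]
 [ 531.  -173.2  258.1]
 [ 536.1 -254.   239.5]
 [ 540
[... 2784 characters left out ...]
44.4 -255.4  258.7]
 [ 549.6 -256.7  262.4]
 [ 545.7 -265.1  262.2]
 [ 543.8 -259.1  257.1]
 [ 546.3 -257.7  257.5]
 [ 551.3 -258.7  260.8]
 [ 668.2 -181.5  217.5]
 [ 669.1 -177.8  215.3]
 [ 669.2 -173.1  212. ]
 [ 669.5 -183.1  215.5]
 [ 673.  -183.   217.6]
 [ 672.6 -177.5  213.3]]
base 1095 ((717.7114868164062, -168.8428497314453), (253.12611389160156, 165.3979034423828), 15.154215812683105)
[[-0.9  0.4  0. ]
 [ 0.4  0.9  0. ]
 [-0.   0.  -1. ]]
[[  0.4  -0.9  -0.3 156.8]
 [  0.9   0.3   0.1 609.4]
 [  0.   -0.3   1.  385.1]
 [  0.    0.    0.    1. ]] [[348.    0.  273. ]
 [  0.  348.  206.2]
 [  0.    0.    1. ]]
[ 75.2  -0.3 -92.9] [[ 0.   1.   0.3]
 [ 1.  -0.  -0. ]
 [-0.   0.3 -1. ]]
```

```bash
cat >> h.py <<'E'
def pose(): 
    s=env.state(); return s['eef_pos'],R.from_euler('xyz',s['tcp_rot']),s
def tool(yaw,tilt=0):
    "tool x along pail +y for pail yaw (deg); tilt>0 points outward (+x of pail)"
    return R.from_euler('z',yaw+90,degrees=True)*R.from_euler('x',180-tilt,degrees=True)
def plan(p1,R1,n,p0=None,R0=None,dec=1):
    if p0 is None: p0,R0,_=pose()
    rv=(R0.inv()*R1).as_rotvec(degrees=True); w=np.round(rv/n,1)
    p=np.array(p0,float); r=R0; rows=[]
    for i in range(n):
        d=np.round(r.inv().apply((np.array(p1)-p)/(n-i)),dec)
        p=p+r.apply(d); r=r*R.from_rotvec(w,degrees=True); rows.append([*map(float,w),*map(float,d)])
    print(*rows,sep="\n"); print("end",p,r.as_euler('xyz'))
    return p,r
E
python3 - <<'E'
from h import *
plan([610,225,300],tool(17),10)
E
```

```text
[0.0, -0.0, 5.2, -48.7, -19.4, -0.8]
[0.0, -0.0, 5.2, -50.2, -14.9, -0.8]
[0.0, -0.0, 5.2, -51.4, -10.3, -0.8]
[0.0, -0.0, 5.2, -52.1, -5.6, -0.8]
[0.0, -0.0, 5.2, -52.4, -0.8, -0.8]
[0.0, -0.0, 5.2, -52.2, 3.9, -0.8]
[0.0, -0.0, 5.2, -51.6, 8.6, -0.7]
[0.0, -0.0, 5.2, -50.6, 13.3, -0.8]
[0.0, -0.0, 5.2, -49.3, 17.8, -0.7]
[0.0, -0.0, 5.2, -47.4, 22.3, -0.8]
end [610.03644527 225.00275357 300.01752684] [ 3.14157601e+00 -4.90708481e-05  1.86219248e+00]
```

Emit:
{"method": "jog_arm", "body": {
  "motion": [
    [0,0,5.2,-49,-19,-1,95],
    [0,0,5.2,-50,-15,-1,95],
    [0,0,5.2,-51,-10,-1,95],
    [0,0,5.2,-52,-6,-1,95],
    [0,0,5.2,-52,-1,-1,95],
    [0,0,5.2,-52,4,-1,95],
    [0,0,5.2,-52,9,-1,95],
    [0,0,5.2,-51,13,-1,95],
    [0,0,5.2,-49,18,-1,95],
    [0,0,5.2,-47,22,-1,95]
  ]
}}

```text
t: 2.3
eef_pos: [610.6, 224.5, 302.4]
tcp_rot: [3.141, -0.0, 1.859]
ft_force: [0.4, 0.4, -1.0]
opening: 0.998
grip_force: 0.0
```

```bash
python3 - <<'E'
from h import *
np.set_printoptions(precision=1,suppress=True)
env.read_camera("wrist")
im=env.read_camera("wrist"); P=cloud(im); save(im,"w1.png"); s=env.state(); print(s['eef_pos'],s['tcp_rot'],s['joints'])
for n in ["pail","bail","bail_bar"]:
    for d in env.recognise("wrist",n)[:2]:
        u,v=map(int,np.round(d["location"])); print(n,d["score"],u,v,P[v,u])
X,Y,Z=P[...,0],P[...,1],P[...,2]
m=(Z>68)&(Z<92)&(X>480)&(X<720)&(Y>120)&(Y<320)
np.savez("/tmp/w1",P=P,c=im["color"]); q=P[m]; print(m.sum(),q.min(0),q.max(0))
# bar points: fit
o=np.array([556,220.]); a=np.radians(17)
for it in range(4):
    ex=np.array([np.cos(a),np.sin(a)]); ey=np.array([-ex[1],ex[0]])
    l=np.c_[(q[:,:2]-o)@ex,(q[:,:2]-o)@ey]
    k=(l[:,0]>95)&(l[:,0]<125)&(abs(l[:,1])<50)
    A=np.polyfit(l[k,1],l[k,0],1); a-=np.arctan(A[0])
    g1=(l[:,0]>15)&(l[:,0]<85)&(l[:,1]>48)&(l[:,1]<70); g2=(l[:,0]>15)&(l[:,0]<85)&(l[:,1]<-48)&(l[:,1]>-70)
    print("yaw",np.degrees(a),"bar",A[1],k.sum(),"z",np.median(q[k,2]),"legs",np.median(l[g1,1]),np.median(l[g2,1]),g1.sum(),g2.sum())
    print(" bar mid world", o+ex*A[1]+ey*(np.median(l[g1,1])+np.median(l[g2,1]))/2)
    print(" leg slopes",np.polyfit(l[g1,0],l[g1,1],1),np.polyfit(l[g2,0],l[g2,1],1))
E
```

```text
[612.3 222.4 301.8] [3.1 0.  1.9] [ 0.2  0.5  1.5 -0.   1.1 -0. ]
pail 0.55 215 178 [557.6 213.9  56.7]
bail 0.6 319 165 [647.9 257.4  81. ]
bail_bar 0.82 318 165 [647.4 257.   79.1]
5629 [501.3 155.2  68. ] [672.3 301.8  87.9]
yaw 14.49814889496889 bar 100.63879382374876 1010 z 81.13862285701873 legs 52.5598108566999 -62.497110376334746 734 595
 bar mid world [653.7 244.7]
 leg slopes [-0.  54.8] [ -0.1 -60.2]
yaw 14.095726067080934 bar 100.60159617838937 983 z 81.13113013477306 legs 54.62470334200404 -60.14131501587391 750 599
 bar mid world [654.1 242.5]
 leg slopes [-0. 55.] [ -0.  -60.1]
yaw 14.09775098773901 bar 100.59180235841865 979 z 81.1346705075619 legs 54.97820485139974 -59.80011379637772 748 592
 bar mid world [654.2 242.2]
 leg slopes [-0. 55.] [ -0.  -60.1]
yaw 14.097765724181018 bar 100.59180274925178 979 z 81.1346705075619 legs 54.97677162976372 -59.80116694638089 748 592
 bar mid world [654.1 242.2]
 leg slopes [-0. 55.] [ -0.  -60.1]
```

View pics/w1.png

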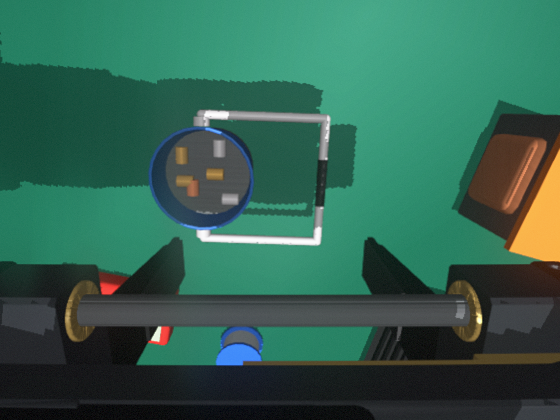

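Wrist view: pail rim centre at about (201,178), bail bar along column 321 with its black sleeve centred near (321,183). The fit puts the bar middle at (654,242,77), with yaw 14°.

```bash
cat >> h.py <<'E'
B0=np.array([654.2,242.2,77.]); YAW=14.1
EX=np.array([np.cos(np.radians(YAW)),np.sin(np.radians(YAW)),0]); EZ=np.array([0,0,1.])
PIV=B0-110*EX
def bar(a): a=np.radians(a); return PIV+110*(np.cos(a)*EX+np.sin(a)*EZ)
def tcp(b,r,back=0): return b-(59+back)*r.apply([0,0,1])
E
python3 - <<'E'
from h import *
r=tool(YAW,-20)
p,q=plan(tcp(B0,r,70),r,6); plan(tcp(B0,r),r,3,p,q)
E
```

```text
[3.3, 0.1, 0.4, 0.1, 15.3, 17.3]
[3.3, 0.1, 0.4, 0.2, 16.3, 16.4]
[3.3, 0.1, 0.4, 0.3, 17.2, 15.4]
[3.3, 0.1, 0.4, 0.3, 18.1, 14.4]
[3.3, 0.1, 0.4, 0.5, 18.9, 13.3]
[3.3, 0.1, 0.4, 0.6, 19.6, 12.3]
end [696.96012854 252.98933525 198.19089279] [-2.79536846 -0.00334389  1.81959914]
[0.1, -0.0, 0.1, -0.1, -0.1, 23.3]
[0.1, -0.0, 0.1, -0.1, -0.0, 23.3]
[0.1, -0.0, 0.1, -0.0, 0.0, 23.4]
end [673.72941702 247.1079237  132.4200213 ] [-2.79012041e+00 -1.55414451e-03  1.81467852e+00]
```

Emit:
{"method": "jog_arm", "body": {
  "motion": [
    [3.3,0.1,0.4,0,15.5,17.5,50],
    [3.3,0.1,0.4,0,16.5,16.5,50],
    [3.3,0.1,0.4,0.5,17,15.5,50],
    [3.3,0.1,0.4,0.5,18,14.5,50],
    [3.3,0.1,0.4,0.5,19,13,50],
    [3.3,0.1,0.4,0.5,19.5,12,50],
    [0,0,0,0,0,0,50],
    [0,0,0,0,0,0,50]
  ]
}}

```text
t: 3.55
eef_pos: [696.9, 253.7, 199.3]
tcp_rot: [-2.797, -0.003, 1.821]
ft_force: [0.1, -0.0, 0.9]
opening: 0.53
grip_force: 0.0
```

```bash
python3 - <<'E'
from h import *
r=tool(YAW,-20); s=env.state(); print(s['joints'],s['opening'],s['eef_pos'])
plan(tcp(B0,r),r,4)
E
```

```text
[0.25862025 0.85419851 1.11718219 0.00599126 1.51444381 0.00668431] 0.5295403348041007 [696.85749659 253.71894876 199.29756579]
[0.1, -0.0, 0.1, -0.2, -0.0, 17.8]
[0.1, -0.0, 0.1, -0.2, 0.0, 17.7]
[0.1, -0.0, 0.1, -0.3, 0.1, 17.8]
[0.1, -0.0, 0.1, -0.2, 0.1, 17.7]
end [673.81898903 247.13203508 132.45655813] [-2.79033179e+00 -8.81824106e-04  1.81422464e+00]
```

Emit:
{"method": "jog_arm", "body": {
  "motion": [
    [0,0,0.1,0,0,18,50],
    [0,0,0.1,0,0,18,50],
    [0,0,0.1,-0.5,0,18,50],
    [0,0,0,-0.5,0,17,50],
    [0,0,0,0,0,0,50]
  ]
}}

```text
t: 4.18
eef_pos: [673.7, 246.3, 131.5]
tcp_rot: [-2.795, -0.001, 1.815]
ft_force: [-0.4, 0.2, -0.4]
opening: 0.525
grip_force: 0.0
```

```bash
python3 - <<'E'
from h import *
im=env.read_camera("wrist"); save(im,"w2.png"); print(env.state())
E
```

```text
{'t': 4.225, 'joints': array([0.25687734, 0.88468071, 1.24161826, 0.00583297, 1.36049483,
       0.01049922]), 'qvel': array([-0.00102196, -0.0063034 , -0.02321964,  0.00177577,  0.00705941,
        0.00102544]), 'tau': array([ 7.37699470e-02, -8.01715636e+01, -2.23111564e+01,  8.06921558e-02,
        9.32706669e-01, -3.20197886e-02]), 'eef_pos': array([674.27341453, 246.40002712, 132.28772742]), 'tcp_rot': array([-2.79635247e+00, -1.40284448e-03,  1.81471770e+00]), 'ft_force': array([0.05991194, 0.08172786, 0.47044455]), 'moment': array([-0.01141488, -0.17147802, -0.01333871]), 'grip_force': 0.0, 'opening': 0.5247096722404013}
```

View pics/w2.png

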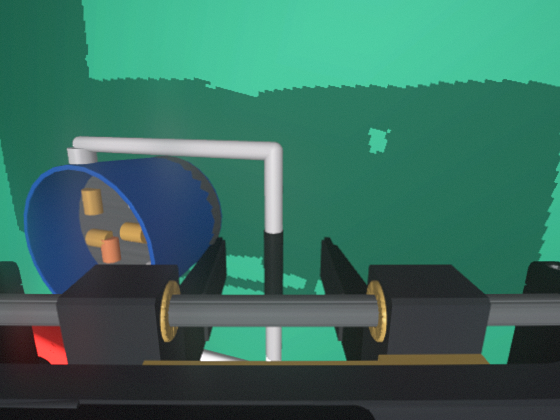

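The bar, at column 273, is centred between the finger tips at columns 218 and 328, and the sleeve sits at the pads. Now I'll close the gripper.

Emit:
{"method": "jog_arm", "body": {
  "motion": [
    [0,0,0,0,0,0,0],
    [0,0,0,0,0,0,0],
    [0,0,0,0,0,0,0],
    [0,0,0,0,0,0,0],
    [0,0,0,0,0,0,0],
    [0,0,0,0,0,0,0]
  ]
}}

```text
t: 4.97
eef_pos: [674.1, 246.2, 131.6]
tcp_rot: [-2.795, -0.001, 1.814]
ft_force: [-2.2, -0.8, 0.8]
opening: 0.082
grip_force: 30.0
```

```bash
cat >> h.py <<'E'
def swing(a0,a1,t0,n,piv=None,b0=None,yaw=YAW):
    "relative swing from current pose: bail a0->a1 deg with tool tilting along"
    p0,R0,_=pose(); p=p0.copy(); r=R0
    b=p0+59*r.apply([0,0,1]); print("bar now",b, "vs",bar(a0))
    st=round((a1-a0)/n,1)
    off=b-bar(a0)
    for i in range(n):
        rn=r*R.from_rotvec([-st,0,0],degrees=True)
        bb=bar(a0+(i+1)*st)+off
        d=np.round(r.inv().apply(tcp(bb,rn)-p),1); p=p+r.apply(d); r=rn
        print([-st,0,0,*map(float,d)])
    print("end",p,r.as_euler('xyz'))
E
python3 - <<'E'
from h import *
s=env.state(); print(s['opening']*95,s['grip_force'],s['ft_force'])
swing(0,50,-20,10)
E
```

```text
7.759167618863964 29.999618232250214 [-2.16852797 -0.75092946  0.79076864]
bar now [654.6573229  241.47679061  76.13277048] vs [654.2 242.2  77. ]
[-5.0, 0, 0, 0.0, -8.8, -8.7]
[-5.0, 0, 0, 0.0, -8.8, -8.6]
[-5.0, 0, 0, 0.0, -8.8, -8.6]
[-5.0, 0, 0, 0.0, -8.8, -8.7]
[-5.0, 0, 0, 0.0, -8.8, -8.6]
[-5.0, 0, 0, 0.0, -8.8, -8.7]
[-5.0, 0, 0, 0.0, -8.8, -8.6]
[-5.0, 0, 0, 0.0, -8.7, -8.7]
[-5.0, 0, 0, 0.0, -8.8, -8.6]
[-5.0, 0, 0, 0.0, -8.8, -8.7]
end [587.84294767 224.66986467 211.44200455] [ 2.61560936e+00 -1.39502083e-03  1.81449026e+00]
```

Emit:
{"method": "jog_arm", "body": {
  "motion": [
    [-4,0,0,0,-7,-7,0],
    [-4,0,0,0,-7,-7,0],
    [-4,0,0,0,-7,-7,0],
    [-4,0,0,0,-7,-7,0],
    [-4,0,0,0,-7,-7,0]
  ]
}}

```text
t: 5.6
eef_pos: [648.0, 239.6, 173.2]
tcp_rot: [3.136, -0.001, 1.814]
ft_force: [-1.3, -1.3, -1.7]
opening: 0.084
grip_force: 30.0
```

```bash
python3 - <<'E'
from h import *
s=env.state(); print(s['opening']*95,s['grip_force'],s['ft_force'],s['moment'],s['tcp_rot'])
swing(20,55,0,9)
E
```

```text
8.012608956428824 29.999788105487823 [-1.31106729 -1.25226145 -1.67603277] [-0.14817896  0.14359138 -0.03650015] [ 3.13591905e+00 -1.33586949e-03  1.81447035e+00]
bar now [648.33139184 239.79503163 114.2454999 ] vs [647.76605166 240.58390388 114.62221577]
[-3.9, 0, 0, 0.0, -6.8, -6.8]
[-3.9, 0, 0, 0.0, -6.7, -6.8]
[-3.9, 0, 0, 0.0, -6.8, -6.9]
[-3.9, 0, 0, 0.0, -6.8, -6.8]
[-3.9, 0, 0, -0.0, -6.8, -6.8]
[-3.9, 0, 0, -0.0, -6.7, -6.8]
[-3.9, 0, 0, -0.0, -6.8, -6.9]
[-3.9, 0, 0, -0.0, -6.8, -6.8]
[-3.9, 0, 0, -0.0, -6.7, -6.8]
end [575.97696945 221.66807869 214.94112738] [ 2.52330848e+00 -1.33586949e-03  1.81447035e+00]
```

Emit:
{"method": "jog_arm", "body": {
  "motion": [
    [-4,0,0,0,-7,-7,0],
    [-4,0,0,0,-7,-7,0],
    [-4,0,0,0,-7,-7,0],
    [-4,0,0,0,-7,-7,0],
    [-4,0,0,0,-7,-7,0],
    [-4,0,0,0,-7,-7,0],
    [-4,0,0,0,-7,-7,0],
    [-4,0,0,0,-7,-7,0],
    [0,0,0,0,0,0,0]
  ]
}}

```text
t: 6.72
eef_pos: [582.9, 223.4, 213.6]
tcp_rot: [2.579, -0.001, 1.815]
ft_force: [0.6, 0.9, 0.3]
opening: 0.09
grip_force: 30.0
```

```bash
python3 - <<'E'
from h import *
s=env.state(); print(s['opening']*95,s['ft_force'],s['moment'],s['tcp_rot'],s['joints'])
print("bar",pose()[0]+59*pose()[1].apply([0,0,1]),bar(52))
swing(52,90,32,10)
r=tool(YAW,-12); p,q,_=pose(); b=p+59*q.apply([0,0,1]); plan(tcp(b,r),r,6)
E
```

```text
8.569492916919224 [0.57787904 0.9404693  0.30049059] [-0.05708704  0.28740977  0.06455707] [ 2.57889881e+00 -1.38848636e-03  1.81451072e+00] [ 0.26314252  0.49147855  1.9246254  -0.05661718  0.16311706  0.07304103]
bar [613.47431276 231.10238703 163.72958463] [613.19649026 231.90063024 163.6811829 ]
bar now [613.47431276 231.10238703 163.72958463] vs [613.19649026 231.90063024 163.6811829 ]
[-3.8, 0, 0, -0.0, -6.6, -6.6]
[-3.8, 0, 0, -0.0, -6.6, -6.7]
[-3.8, 0, 0, -0.0, -6.6, -6.6]
[-3.8, 0, 0, -0.0, -6.6, -6.7]
[-3.8, 0, 0, -0.1, -6.6, -6.6]
[-3.8, 0, 0, 0.0, -6.6, -6.7]
[-3.8, 0, 0, 0.0, -6.6, -6.6]
[-3.8, 0, 0, 0.0, -6.6, -6.7]
[-3.8, 0, 0, -0.0, -6.6, -6.6]
[-3.8, 0, 0, -0.0, -6.6, -6.7]
end [493.90676197 201.20610072 207.00455352] [ 1.91567370e+00 -1.38848636e-03  1.81451072e+00]
[7.4, -0.0, -0.0, 0.0, 6.9, 2.8]
[7.4, -0.0, -0.0, 0.0, 7.2, 1.9]
[7.4, -0.0, -0.0, 0.0, 7.3, 0.9]
[7.4, -0.0, -0.0, 0.0, 7.4, 0.0]
[7.4, -0.0, -0.0, 0.1, 7.3, -1.0]
[7.4, -0.0, -0.0, 0.0, 7.2, -1.8]
end [625.38560385 234.08475115 221.39693553] [-2.92936031e+00 -1.38848636e-03  1.81451072e+00]
```

```bash
python3 - <<'E'
from h import *
r=tool(YAW,-30); p,q,_=pose(); b=p+59*q.apply([0,0,1]); plan(tcp(b,r),r,6)
E
```

```text
[10.4, -0.0, -0.0, 0.0, 8.7, 5.3]
[10.4, -0.0, -0.0, 0.0, 9.5, 3.6]
[10.4, -0.0, -0.0, 0.0, 10.0, 1.8]
[10.4, -0.0, -0.0, 0.0, 10.2, -0.0]
[10.4, -0.0, -0.0, 0.1, 10.0, -1.9]
[10.4, -0.0, -0.0, 0.0, 9.4, -3.6]
end [642.061588   238.24072553 214.84665166] [-2.61520104e+00 -1.38848636e-03  1.81451072e+00]
```

Emit:
{"method": "jog_arm", "body": {
  "motion": [
    [0,0,0,0,0,0,55],
    [0,0,0,0,0,0,55],
    [0,0,0,0,0,0,55],
    [0,0,0,0,0,0,55]
  ]
}}

```text
t: 7.22
eef_pos: [583.2, 223.5, 212.9]
tcp_rot: [2.58, -0.001, 1.814]
ft_force: [-0.2, -1.0, -0.4]
opening: 0.451
grip_force: 0.0
```

Emit:
{"method": "jog_arm", "body": {
  "motion": [
    [10.4,0,0,0,10.6,1,55],
    [10.4,0,0,0,10.6,1,55],
    [10.4,0,0,0,10.6,1,55],
    [10.4,0,0,0,10.6,1,55],
    [10.4,0,0,0,10.6,1,55],
    [10.4,0,0,0,10.6,1,55],
    [0,0,0,0,0,0,55],
    [0,0,0,0,0,0,55]
  ]
}}

```text
t: 8.22
eef_pos: [641.8, 238.1, 213.7]
tcp_rot: [-2.622, -0.001, 1.814]
ft_force: [0.5, -0.2, -0.1]
opening: 0.58
grip_force: 0.0
```

```bash
python3 - <<'E'
from h import *
p,q,s=pose(); print(p+59*q.apply([0,0,1]),bar(52),s['tcp_rot'],s['joints'])
im=env.read_camera("wrist"); save(im,"w3.png")
E
```

```text
[613.33400047 231.04474482 162.54774212] [613.19649026 231.90063024 163.6811829 ] [-2.62150827e+00 -1.21650208e-03  1.81434337e+00] [0.25661253 0.81337289 1.20729738 0.007567   1.64095631 0.0112641 ]
```

View pics/w3.png

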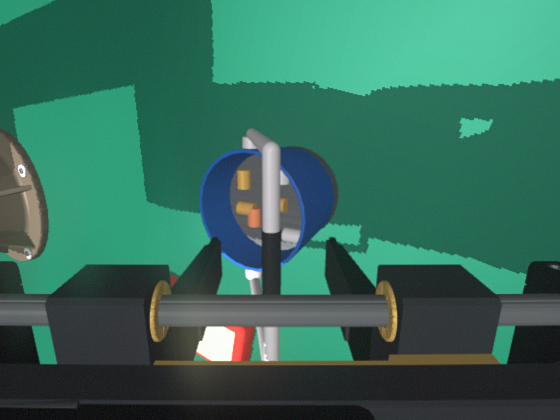

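The bar (column 271) is centred between the fingers and the pail is standing level.

Emit:
{"method": "jog_arm", "body": {
  "motion": [
    [0,0,0,0,0,0,0],
    [0,0,0,0,0,0,0],
    [0,0,0,0,0,0,0],
    [0,0,0,0,0,0,0],
    [0,0,0,0,0,0,0],
    [0,0,0,0,0,0,0]
  ]
}}

```text
t: 9.02
eef_pos: [642.0, 238.1, 213.8]
tcp_rot: [-2.618, -0.001, 1.814]
ft_force: [0.0, 0.1, 0.3]
opening: 0.085
grip_force: 30.0
```

```bash
python3 - <<'E'
from h import *
s=env.state(); print(s['opening']*95,s['ft_force'],s['moment'],s['tcp_rot'])
swing(51,90,-30,10)
E
```

```text
8.092388832482483 [0.03623264 0.11278622 0.3203646 ] [ 0.02563831 -0.19053447 -0.01493044] [-2.61809746e+00 -1.19292682e-03  1.81427736e+00]
bar now [613.40611885 231.00837917 162.71993676] vs [614.65370427 232.2666571  162.48605576]
[-3.9, 0, 0, -0.0, -11.4, -0.8]
[-3.9, 0, 0, -0.0, -11.5, -0.8]
[-3.9, 0, 0, -0.0, -11.4, -0.8]
[-3.9, 0, 0, -0.0, -11.5, -0.7]
[-3.9, 0, 0, -0.1, -11.4, -0.8]
[-3.9, 0, 0, 0.0, -11.5, -0.8]
[-3.9, 0, 0, 0.0, -11.4, -0.8]
[-3.9, 0, 0, -0.0, -11.4, -0.8]
[-3.9, 0, 0, -0.0, -11.5, -0.7]
[-3.9, 0, 0, -0.1, -11.4, -0.8]
end [537.35883836 211.80972054 245.47694682] [ 2.98440944e+00 -1.19292682e-03  1.81427736e+00]
```

Emit:
{"method": "jog_arm", "body": {
  "motion": [
    [-3.8,0,0,0,-11.2,-0.8,0],
    [-3.8,0,0,0,-11.2,-0.8,0],
    [-3.8,0,0,0,-11.2,-0.8,0],
    [-3.8,0,0,0,-11.2,-0.8,0],
    [-3.8,0,0,0,-11.2,-0.8,0],
    [-3.8,0,0,0,-11.2,-0.8,0],
    [-3.8,0,0,0,-11.2,-0.8,0],
    [-3.8,0,0,0,-11.2,-0.8,0],
    [-3.8,0,0,0,-11.2,-0.8,0],
    [-3.8,0,0,0,-11.2,-0.8,0]
  ]
}}

```text
t: 10.28
eef_pos: [539.1, 212.4, 245.7]
tcp_rot: [3.001, -0.001, 1.814]
ft_force: [0.8, 0.9, -4.9]
opening: 0.089
grip_force: 30.0
```

```bash
python3 - <<'E'
from h import *
np.set_printoptions(precision=2,suppress=True)
im=env.read_camera("scene")
im=env.read_camera("scene"); P=cloud(im); save(im,"s2.png"); np.savez("/tmp/s2",P=P,c=im["color"])
p,q,s=pose(); print(p+59*q.apply([0,0,1]),PIV,s['tcp_rot'],s['joints'],s['ft_force'],s['moment'])
X,Y,Z=P[...,0],P[...,1],P[...,2]; C=im["color"].astype(int)
l=(P-PIV); a=l@EX; b=l@np.cross(EZ,EX)
w=(C.min(-1)>110)&(abs(abs(b)-58)<12)&(Z>90)&(Z<182)&(abs(a)<50)
print(w.sum(),np.polyfit(Z[w],a[w],1))
bl=(C[...,2]>C[...,0]+30)&(C[...,2]>C[...,1]+20)&(abs(a)<70)&(abs(b)<70)&(Z>5)&(Z<100); print(bl.sum(),Z[bl].max())
rim=bl&(Z>75); print("rim",P[rim].min(0),P[rim].max(0),P[rim].mean(0))
c=im["color"][120:320,180:440,::-1]; cv2.imwrite("pics/s2c.png",cv2.resize(c,None,fx=3,fy=3))
E
```

```text
[546.16 214.35 187.44] [547.51 215.4   77.  ] [ 3.   -0.    1.81] [ 0.26  0.44  1.79 -0.    0.76  0.02] [-0.11  0.78 -5.37] [-0.16  0.23 -0.03]
60 [-0.02  0.45]
496 91.2120163858699
rim [497.28 162.87  75.03] [594.45 262.91  91.21] [549.42 214.76  81.6 ]
```

View pics/s2c.png

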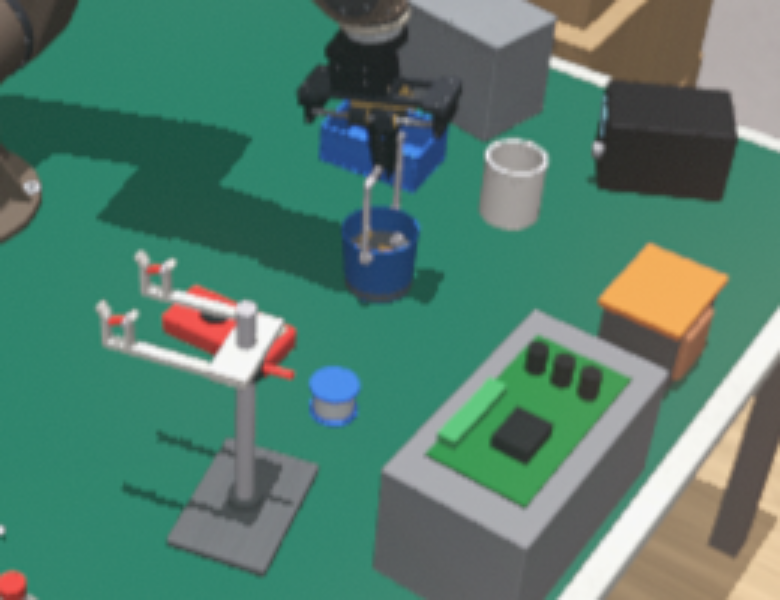

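The scene view shows the bail upright at about (385,200) in the crop, with the pail standing level on the bench. Both prongs show their U slots, near (155,270) and (117,325). I'll fit the stand pose from this cloud and the top cloud.

```bash
python3 - <<'E'
from h import *
from scipy.optimize import minimize
np.set_printoptions(precision=1,suppress=True)
for c in ["top","scene","s2"]:
    d=np.load(f"/tmp/{c}.npz"); P=d["P"]; 
    X,Y,Z=P[...,0],P[...,1],P[...,2]; m=(X>450)&(X<760)&(Y>-330)&(Y<-80)&(Z>222)&(Z<290); q=P[m]
    def loc(v):
        e=np.array([np.cos(v[2]),np.sin(v[2])]); D=q[:,:2]-v[:2]
        return D@e, D@np.array([-e[1],e[0]])
    def cost(v):
        x,y=loc(v); pr=np.maximum(abs(abs(y)-42)-5,0)
        a=(x>-30)&(x<80); k=np.where(a,np.minimum(pr,15)**2,0)
        post=(q[:,2]>255)&(x>60); k2=np.where(post,np.minimum(np.hypot(x-115,y),30)**2,0)
        lip=(q[:,2]>245)&(x<40); k3=np.where(lip,np.minimum(np.maximum(abs(x)-21,0),15)**2,0)
        return k.sum()+k2.sum()*.3+k3.sum()*3
    best=min((minimize(cost,[538+dx,-218+dy,np.radians(15)],method="Nelder-Mead") for dx in(-8,0,8) for dy in(-6,6)),key=lambda r:r.fun)
    v=best.x; x,y=loc(v); lip=(q[:,2]>245)&(x<40)
    for sgn in(1,-1):
        k=lip&(y*sgn>0); print("  lips",k.sum(),np.percentile(x[k],[2,50,98]),np.percentile(y[k],[5,50,95]),"ztop",np.percentile(q[k,2],[90,98]))
        k=(x>25)&(x<75)&(y*sgn>25)&(y*sgn<60)&(q[:,2]>228)
        f=np.polyfit(x[k],y[k],1);print("  arm y",np.median(y[k]),"slope deg",np.degrees(f[0]),"z",np.percentile(q[k,2],[50]))
    print(c,v[:2],np.degrees(v[2]),best.fun, "post",x[(q[:,2]>265)&(x>60)].mean(),y[(q[:,2]>265)&(x>60)].mean())
E
```

```text
lips 61 [-17.3   1.2  20.6] [37.2 42.2 47.5] ztop [272.  274.4]
  arm y 41.82913231290705 slope deg -0.763983796221577 z [232.9]
  lips 64 [-18.1   2.   19.9] [-46.9 -41.2 -36.9] ztop [271.5 273.9]
  arm y -42.229813469957215 slope deg -0.8254695159789316 z [232.5]
top [ 537.9 -214.3] 15.893240071132114 855.4926021270616 post 115.16329077484721 -0.108231819401669
  lips 70 [-19.7  -5.4  16.3] [34.9 40.3 48.9] ztop [272.9 274.5]
  arm y 41.64564568404779 slope deg 2.421403834000314 z [233.3]
  lips 78 [-18.5  -1.5  18. ] [-48.5 -43.2 -36.5] ztop [272.9 274.2]
  arm y -42.75104771638096 slope deg 1.7032362785574124 z [233.4]
scene [ 536.8 -215.5] 13.805018476434977 1721.6816605602512 post 114.80342726865621 0.04332255689521077
  lips 71 [-19.   -5.7  16.1] [35.5 39.6 47.2] ztop [271.9 275.5]
  arm y 42.03677011990814 slope deg 2.2956571532289716 z [233.3]
  lips 80 [-18.5  -1.1  18.4] [-48.3 -43.5 -36.1] ztop [272.2 275.1]
  arm y -41.69819013135647 slope deg 0.5992230880942969 z [232.5]
s2 [ 536.8 -215.5] 13.799968708944714 1725.379509533312 post 115.26390620090014 -0.33805438733181237
```

```bash
cat >> h.py <<'E'
SY=15.2; SO=np.array([537.4,-215.,0])
SX=np.array([np.cos(np.radians(SY)),np.sin(np.radians(SY)),0])
E
python3 - <<'E'
from h import *
p,q,s=pose(); b=p+59*q.apply([0,0,1]); print(b,s['ft_force'])
r=q
p2=p+[0,0,297-b[2]]; a=plan(p2,r,10)
t=SO-100*SX+[0,0,297]; r2=tool(SY,8.1); print(t,tcp(t,r2)); plan(tcp(t,r2),r2,20,*a)
E
```

```text
[546.1597911  214.34632879 187.43677048] [-0.10544987  0.78196198 -5.3689546 ]
[0.0, 0.0, 0.0, 0.0, 1.5, -10.9]
[0.0, 0.0, 0.0, 0.0, 1.5, -10.8]
[0.0, 0.0, 0.0, 0.0, 1.5, -10.9]
[0.0, 0.0, 0.0, 0.0, 1.5, -10.8]
[0.0, 0.0, 0.0, 0.0, 1.5, -10.9]
[0.0, 0.0, 0.0, 0.0, 1.5, -10.8]
[0.0, 0.0, 0.0, 0.0, 1.5, -10.9]
[0.0, 0.0, 0.0, 0.0, 1.6, -10.8]
[0.0, 0.0, 0.0, 0.1, 1.5, -10.9]
[0.0, 0.0, 0.0, 0.0, 1.6, -10.8]
end [538.29814279 212.29984344 355.42875358] [ 3.00277743e+00 -1.12354805e-03  1.81453232e+00]
[ 440.89835055 -241.21891786  297.        ] [ 432.87600179 -243.39854178  355.41139581]
[-0.0, 0.0, -0.1, -20.8, -10.5, -1.5]
[-0.0, 0.0, -0.1, -20.8, -10.5, -1.5]
[-0.0, 0.0, -0.1, -20.8, -10.6, -1.5]
[-0.0, 0.0, -0.1, -20.8, -10.6, -1.5]
[-0.0, 0.0, -0.1, -20.8, -10.7, -1.5]
[-0.0, 0.0, -0.1, -20.7, -10.7, -1.5]
[-0.0, 0.0, -0.1, -20.7, -10.7, -1.5]
[-0.0, 0.0, -0.1, -20.7, -10.8, -1.5]
[-0.0, 0.0, -0.1, -20.7, -10.8, -1.5]
[-0.0, 0.0, -0.1, -20.7, -10.8, -1.5]
[-0.0, 0.0, -0.1, -20.7, -10.9, -1.5]
[-0.0, 0.0, -0.1, -20.6, -10.9, -1.5]
[-0.0, 0.0, -0.1, -20.6, -10.9, -1.5]
[-0.0, 0.0, -0.1, -20.6, -11.0, -1.5]
[-0.0, 0.0, -0.1, -20.6, -11.0, -1.5]
[-0.0, 0.0, -0.1, -20.6, -11.1, -1.5]
[-0.0, 0.0, -0.1, -20.5, -11.1, -1.5]
[-0.0, 0.0, -0.1, -20.5, -11.1, -1.4]
[-0.0, 0.0, -0.1, -20.5, -11.2, -1.5]
[-0.0, 0.0, -0.1, -20.5, -11.1, -1.4]
end [ 432.9171777  -243.36151592  355.39835575] [3.00282208 0.00370618 1.84910323]
```

Emit:
{"method": "jog_arm", "body": {
  "motion": [
    [0,0,0,0,0.5,-4,0],
    [0,0,0,0,1,-8,0],
    [0,0,0,0,1.7,-12,0],
    [0,0,0,0,1.7,-12,0],
    [0,0,0,0,1.7,-12,0],
    [0,0,0,0,1.8,-13,0],
    [0,0,0,0,1.8,-13,0],
    [0,0,0,0,1.8,-13,0],
    [0,0,0,0,1.7,-12,0],
    [0,0,0,0,1.4,-10,0]
  ]
}}

```text
t: 11.62
eef_pos: [539.5, 212.4, 356.9]
tcp_rot: [3.002, -0.001, 1.814]
ft_force: [0.6, -0.3, -5.9]
opening: 0.086
grip_force: 30.0
```

Emit:
{"method": "jog_arm", "body": {
  "motion": [
    [0,0,-0.1,-8,-4,-0.6,0],
    [0,0,-0.1,-16,-8,-1.2,0],
    [0,0,-0.1,-22,-11,-1.6,0],
    [0,0,-0.1,-25,-13,-1.8,0],
    [0,0,-0.1,-25,-13,-1.8,0],
    [0,0,-0.1,-25,-13,-1.8,0],
    [0,0,-0.1,-25,-13,-1.8,0],
    [0,0,-0.1,-25,-13,-1.8,0],
    [0,0,-0.1,-25,-13,-1.8,0],
    [0,0,-0.1,-25,-13,-1.8,0]
  ]
}}

```text
t: 12.88
eef_pos: [482.1, -32.0, 355.7]
tcp_rot: [3.003, 0.001, 1.831]
ft_force: [0.2, 0.3, -5.1]
opening: 0.086
grip_force: 30.0
```

```bash
python3 - <<'E'
from h import *
p,q,s=pose(); print(s)
t=SO-100*SX+[0,0,297]; r2=tool(SY,8.1); plan(tcp(t,r2),r2,9)
E
```

```text
{'t': 12.875, 'joints': array([-0.22910751,  0.18283357,  1.86105537,  0.07747085,  0.97558385,
       -0.52910949]), 'qvel': array([-0.49488006, -0.05918455,  0.07668675,  0.07307021,  0.01234201,
       -0.54254765]), 'tau': array([  4.22172546, -42.64762402, -28.32848847,   0.17946883,
        -0.41631586,   0.92157276]), 'eef_pos': array([482.12860559, -31.9818416 , 355.69507788]), 'tcp_rot': array([3.00250317e+00, 1.26093714e-03, 1.83118087e+00]), 'ft_force': array([ 0.16493063,  0.27879567, -5.07081491]), 'moment': array([-0.08414654,  0.21956206,  0.01399871]), 'grip_force': 29.999464452266693, 'opening': 0.08615875115267516}
[-0.0, 0.0, -0.0, -21.3, -11.2, -1.5]
[-0.0, 0.0, -0.0, -21.3, -11.2, -1.5]
[-0.0, 0.0, -0.0, -21.3, -11.2, -1.5]
[-0.0, 0.0, -0.0, -21.3, -11.3, -1.5]
[-0.0, 0.0, -0.0, -21.3, -11.2, -1.5]
[-0.0, 0.0, -0.0, -21.3, -11.3, -1.5]
[-0.0, 0.0, -0.0, -21.3, -11.2, -1.5]
[-0.0, 0.0, -0.0, -21.3, -11.3, -1.6]
[-0.0, 0.0, -0.0, -21.2, -11.2, -1.5]
end [ 432.88603475 -243.38620612  355.3886833 ] [3.00250317e+00 1.26093714e-03 1.83118087e+00]
```

Emit:
{"method": "jog_arm", "body": {
  "motion": [
    [0,0,0,-25,-13,-1.8,0],
    [0,0,0,-25,-13,-1.8,0],
    [0,0,0,-25,-13,-1.8,0],
    [0,0,0,-25,-13,-1.8,0],
    [0,0,0,-24,-13,-1.8,0],
    [0,0,0,-22,-12,-1.7,0],
    [0,0,0,-18,-10,-1.4,0],
    [0,0,0,-13,-7,-1,0],
    [0,0,0,-9,-5,-0.7,0],
    [0,0,0,-5,-3,-0.4,0]
  ]
}}

```text
t: 14.12
eef_pos: [432.7, -241.8, 356.1]
tcp_rot: [3.002, 0.001, 1.831]
ft_force: [-0.1, 0.2, -5.3]
opening: 0.083
grip_force: 30.0
```

```bash
python3 - <<'E'
from h import *
np.set_printoptions(precision=1,suppress=True)
im=env.read_camera("wrist"); P=cloud(im); save(im,"w4.png"); np.savez("/tmp/w4",P=P,c=im["color"])
p,q,s=pose(); b=p+59*q.apply([0,0,1]); print("bar",b,s['tcp_rot'],s['ft_force'], "local",(b-SO)@SX,(b-SO)@np.cross(EZ,SX))
X,Y,Z=P[...,0],P[...,1],P[...,2]; lx=(P-SO)@SX; ly=(P-SO)@np.cross(EZ,SX)
for sgn in (1,-1):
    k=(abs(ly*sgn-42)<15)&(Z>222)&(Z<290)&(lx>-40)&(lx<90)
    print(sgn,k.sum())
    l=k&(Z>245)&(lx<40)
    if l.sum()>10: print("lips",np.percentile(lx[l],[2,50,98]),np.percentile(ly[l],[5,50,95]),np.percentile(Z[l],[50,98]))
    a=k&(lx>25)&(lx<85)&(Z<245)
    if a.sum()>10: print("arm y",np.percentile(ly[a],[5,50,95]),np.median(Z[a]),np.degrees(np.polyfit(lx[a],ly[a],1)[0]))
    f=k&(abs(lx)<6)&(Z<245)
    if f.sum()>3: print("floor",np.median(Z[f]),f.sum())
E
```

```text
bar [ 440.6 -240.   297.6] [3.  0.  1.8] [-0.4 -1.2 -5.1] local -99.93298640857819 1.2287292833801797
1 3175
lips [-19.3   3.9  17.8] [37.9 43.2 47.6] [263.7 273.2]
arm y [38.5 44.4 47.8] 232.94392750163377 -3.2705324623572474
floor 232.927944935339 86
-1 2610
lips [-14.6   6.5  15.6] [-39.5 -36.4 -34.4] [258.2 267.2]
arm y [-45.4 -38.9 -35.8] 232.69479506906757 0.02396653899446497
floor 232.62580326986782 221
```

View pics/w4.png

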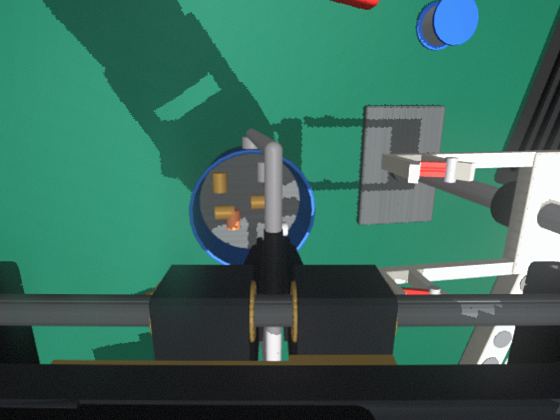

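Wrist view: the pail hangs level at (252,205). The prong lips and red keepers ahead show at (430,168) and (418,290). The slot floor measures about 233 and the lateral alignment is within 1–2 mm. Next I move forward over the slots.

Emit:
{"method": "jog_arm", "body": {
  "motion": [
    [0,0,0,0,4,0.5,0],
    [0,0,0,0,9,1.3,0],
    [0,0,0,0,12,1.7,0],
    [0,0,0,0,14,2,0],
    [0,0,0,0,14,2,0],
    [0,0,0,0,14,2,0],
    [0,0,0,0,13,1.8,0],
    [0,0,0,0,10,1.4,0],
    [0,0,0,0,6,0.8,0],
    [0,0,0,0,3,0.4,0]
  ]
}}

```text
t: 15.42
eef_pos: [529.7, -215.5, 356.1]
tcp_rot: [3.002, 0.001, 1.832]
ft_force: [0.7, -0.4, -5.5]
opening: 0.085
grip_force: 30.0
```

```bash
cat > st.py <<'E'
from h import *
np.set_printoptions(precision=1,suppress=True)
p,q,s=pose(); b=p+59*q.apply([0,0,1]); print("bar",b,s['tcp_rot'],s['ft_force'],s['moment'],s['opening']*95, "local",(b-SO)@SX,(b-SO)@np.cross(EZ,SX),s['t'])
E
python3 - <<'E'
from st import *
im=env.read_camera("scene"); P=cloud(im); cv2.imwrite("pics/s3.png",cv2.resize(im["color"][170:330,190:350,::-1],(640,640))[:600])
E
```

```text
bar [ 537.7 -213.5  297.7] [3.  0.  1.8] [ 0.7 -0.4 -5.5] [-0.1  0.2  0. ] 8.047912676934587 local 0.6645079351853184 1.3799875796167091 15.425
```

View pics/s3.png

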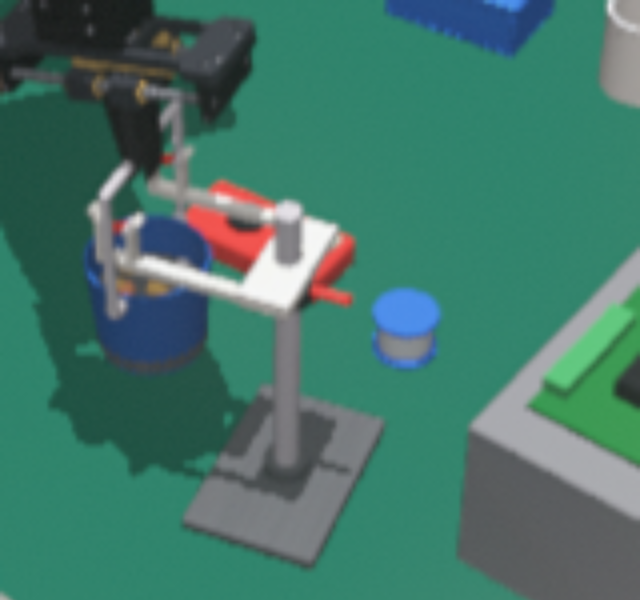

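The bar is above both slots, with the prongs between the bail's legs and the pail underneath. Lowering gently now.

Emit:
{"method": "jog_arm", "body": {
  "motion": [
    [0,0,0,0,-0.6,4,0],
    [0,0,0,0,-0.7,5,0],
    [0,0,0,0,-0.7,5,0],
    [0,0,0,0,-0.7,5,0],
    [0,0,0,0,-0.4,3,0],
    [0,0,0,0,-0.3,2,0],
    [0,0,0,0,-0.3,2,0]
  ]
}}

```text
t: 16.35
eef_pos: [529.5, -215.7, 329.9]
tcp_rot: [3.002, 0.001, 1.832]
ft_force: [-0.2, 0.6, -5.9]
opening: 0.084
grip_force: 30.0
```

Emit:
{"method": "jog_arm", "body": {
  "motion": [
    [0,0,0,0,-0.3,2,0],
    [0,0,0,0,-0.3,2,0],
    [0,0,0,0,-0.3,2,0],
    [0,0,0,0,0,0,0]
  ]
}}

```text
t: 16.85
eef_pos: [529.4, -215.7, 323.7]
tcp_rot: [3.002, 0.001, 1.832]
ft_force: [-0.3, -0.2, -5.1]
opening: 0.087
grip_force: 30.0
```

```bash
python3 st.py
```

```text
bar [ 537.4 -213.6  265.3] [3.  0.  1.8] [-0.3 -0.2 -5.1] [-0.1  0.2 -0. ] 8.295934251862597 local 0.32960344612287734 1.332431956413678 16.85
```

Emit:
{"method": "jog_arm", "body": {
  "motion": [
    [0,0,0,0,-0.2,1.5,0],
    [0,0,0,0,-0.2,1.5,0],
    [0,0,0,0,-0.2,1.5,0],
    [0,0,0,0,-0.2,1.5,0]
  ]
}}

```text
t: 17.35
eef_pos: [529.7, -215.8, 318.4]
tcp_rot: [3.001, 0.002, 1.832]
ft_force: [-0.1, 0.0, 3.6]
opening: 0.084
grip_force: 30.0
```

Emit:
{"method": "jog_arm", "body": {
  "motion": [
    [0,0,0,0,-0.2,1.5,0],
    [0,0,0,0,-0.2,1.5,0],
    [0,0,0,0,-0.2,1.5,0]
  ]
}}

```text
t: 17.73
eef_pos: [529.6, -216.0, 314.2]
tcp_rot: [3.001, 0.003, 1.832]
ft_force: [-4.5, -2.0, 9.1]
opening: 0.084
grip_force: 30.0
```

Emit:
{"method": "jog_arm", "body": {
  "motion": [
    [0,0,0,0,-0.2,1.5,0],
    [0,0,0,0,-0.2,1.5,0]
  ]
}}

```text
t: 17.98
eef_pos: [529.4, -216.1, 311.3]
tcp_rot: [3.001, 0.003, 1.832]
ft_force: [-6.4, -1.1, 10.7]
opening: 0.086
grip_force: 30.0
```

Emit:
{"method": "jog_arm", "body": {
  "motion": [
    [0,0,0,0,-0.6,1.5,0],
    [0,0,0,0,-0.6,1.5,0]
  ]
}}

```text
t: 18.23
eef_pos: [528.4, -216.3, 308.0]
tcp_rot: [3.002, 0.003, 1.832]
ft_force: [-6.5, -2.0, 9.1]
opening: 0.083
grip_force: 30.0
```

```bash
python3 st.py
```

```text
bar [ 536.4 -214.4  249.5] [3.  0.  1.8] [-6.5 -2.   9.1] [-0.4  1.1  0. ] 7.901192574960528 local -0.8363487020173482 0.8995398243870869 18.225
```

Emit:
{"method": "jog_arm", "body": {
  "motion": [
    [0,0,0,0,-0.3,1.5,0],
    [0,0,0,0,-0.3,1.5,0]
  ]
}}

```text
t: 18.48
eef_pos: [528.0, -216.3, 304.5]
tcp_rot: [3.003, 0.002, 1.832]
ft_force: [-7.8, -2.3, 6.9]
opening: 0.087
grip_force: 30.0
```

Emit:
{"method": "jog_arm", "body": {
  "motion": [
    [0,0,0,0,-0.2,1.5,0],
    [0,0,0,0,-0.2,1.5,0]
  ]
}}

```text
t: 18.73
eef_pos: [527.8, -216.3, 301.2]
tcp_rot: [3.003, 0.001, 1.832]
ft_force: [-8.4, -2.8, 3.2]
opening: 0.087
grip_force: 30.0
```

```bash
python3 st.py
```

```text
bar [ 535.7 -214.2  242.7] [3.  0.  1.8] [-8.4 -2.8  3.2] [-0.5  1.5  0. ] 8.27176781206086 local -1.4300476431260956 1.1670300527854642 18.725
```

Side force is normal for a swinging keeper. I'll continue in small steps.

Emit:
{"method": "jog_arm", "body": {
  "motion": [
    [0,0,0,0,-0.2,1.5,0],
    [0,0,0,0,0,0,0]
  ]
}}

```text
t: 18.98
eef_pos: [527.0, -216.0, 298.3]
tcp_rot: [3.007, -0.001, 1.832]
ft_force: [-9.9, -4.2, -7.3]
opening: 0.084
grip_force: 30.0
```

Emit:
{"method": "jog_arm", "body": {
  "motion": [
    [0,0,0,0,-0.2,1.5,0],
    [0,0,0,0,0,0,0]
  ]
}}

```text
t: 19.23
eef_pos: [528.6, -215.9, 297.4]
tcp_rot: [3.002, 0.001, 1.832]
ft_force: [0.1, 0.8, -5.0]
opening: 0.086
grip_force: 30.0
```

Emit:
{"method": "jog_arm", "body": {
  "motion": [
    [0,0,0,0,-0.1,1,0],
    [0,0,0,0,0,0,0]
  ]
}}

```text
t: 19.48
eef_pos: [528.8, -215.9, 296.9]
tcp_rot: [3.002, 0.001, 1.832]
ft_force: [-0.3, 0.5, -4.8]
opening: 0.088
grip_force: 30.0
```

The keepers have snapped: the side force is gone and only the pail's weight remains. I'll keep pressing to the slot floor.

Emit:
{"method": "jog_arm", "body": {
  "motion": [
    [0,0,0,0,-0.1,1,0],
    [0,0,0,0,0,0,0]
  ]
}}

```text
t: 19.73
eef_pos: [528.7, -215.9, 296.0]
tcp_rot: [3.002, 0.001, 1.832]
ft_force: [0.4, -0.4, -4.9]
opening: 0.083
grip_force: 30.0
```

Emit:
{"method": "jog_arm", "body": {
  "motion": [
    [0,0,0,0,-0.1,1,0],
    [0,0,0,0,0,0,0]
  ]
}}

```text
t: 19.98
eef_pos: [528.8, -215.9, 294.9]
tcp_rot: [3.002, 0.001, 1.832]
ft_force: [-0.3, 0.7, -5.7]
opening: 0.089
grip_force: 30.0
```

Emit:
{"method": "jog_arm", "body": {
  "motion": [
    [0,0,0,0,-0.1,1,0],
    [0,0,0,0,0,0,0]
  ]
}}

```text
t: 20.23
eef_pos: [528.9, -215.9, 294.0]
tcp_rot: [3.002, 0.001, 1.832]
ft_force: [-0.1, -0.8, -4.8]
opening: 0.086
grip_force: 30.0
```

Emit:
{"method": "jog_arm", "body": {
  "motion": [
    [0,0,0,0,-0.1,1,0],
    [0,0,0,0,0,0,0]
  ]
}}

```text
t: 20.48
eef_pos: [528.9, -215.9, 293.2]
tcp_rot: [3.002, 0.002, 1.832]
ft_force: [-1.5, 0.8, -1.8]
opening: 0.084
grip_force: 30.0
```

Emit:
{"method": "jog_arm", "body": {
  "motion": [
    [0,0,0,0,-0.1,1,0],
    [0,0,0,0,0,0,0]
  ]
}}

```text
t: 20.72
eef_pos: [528.9, -215.9, 292.4]
tcp_rot: [3.001, 0.002, 1.832]
ft_force: [-2.6, 0.5, 3.7]
opening: 0.084
grip_force: 30.0
```

Emit:
{"method": "jog_arm", "body": {
  "motion": [
    [0,0,0,0,-0.1,1,0],
    [0,0,0,0,0,0,0]
  ]
}}

```text
t: 20.98
eef_pos: [528.9, -215.9, 291.6]
tcp_rot: [3.001, 0.002, 1.832]
ft_force: [-3.9, 1.7, 8.0]
opening: 0.084
grip_force: 30.0
```

Firm floor contact with about 13 N total, at the hook's stiffness. I'll check the keepers, ease off to the pail's weight, then release.

Emit:
{"method": "jog_arm", "body": {
  "motion": [
    [0,0,0,0,0.1,-0.7,0],
    [0,0,0,0,0.1,-0.6,0],
    [0,0,0,0,0,0,0]
  ]
}}

```text
t: 21.35
eef_pos: [528.9, -215.9, 292.3]
tcp_rot: [3.002, 0.001, 1.832]
ft_force: [-2.7, -0.4, 2.8]
opening: 0.088
grip_force: 30.0
```

```bash
python3 - <<'E'
from st import *
im=env.read_camera("scene"); a=im["color"][195:275,200:300,::-1]
im=env.read_camera("wrist"); b=im["color"][100:400,260:560,::-1]
a=cv2.resize(a,(480,384)); c=np.zeros((384,800,3),np.uint8); c[:,:480]=a; c[:320,480:]=cv2.resize(b,(320,320)); cv2.imwrite("pics/s4.png",c)
E
```

```text
bar [ 536.9 -213.9  233.9] [3.  0.  1.8] [-2.7 -0.4  2.8] [-0.   0.7  0. ] 8.353752258500577 local -0.17838844618432198 1.2148929988581134 21.35
```

View pics/s4.png

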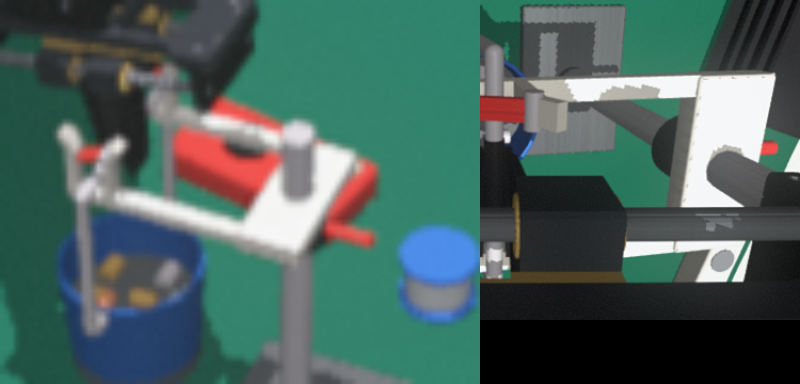

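Scene view: the near keeper is closed and level at (92,155), above the bar in its slot. The wrist view shows the far keeper, at (505,107), lying across the top of the bar. Both are shut and the load is small, so I'll release.

Emit:
{"method": "jog_arm", "body": {
  "motion": [
    [0,0,0,0,0,0,15],
    [0,0,0,0,0,0,30],
    [0,0,0,0,0,0,45],
    [0,0,0,0,0,0,45],
    [0,0,0,0,0,0,45]
  ]
}}

```text
t: 22.08
eef_pos: [529.0, -215.9, 292.3]
tcp_rot: [3.002, 0.001, 1.832]
ft_force: [0.5, 0.1, 0.1]
opening: 0.462
grip_force: 0.0
```

Emit:
{"method": "jog_arm", "body": {
  "motion": [
    [0,0,0,0,0,-5,45],
    [0,0,0,0,0,-10,45],
    [0,0,0,0,0,-20,45],
    [0,0,0,0,0,-20,45],
    [0,0,0,0,0,-20,45],
    [0,0,0,0,0,-20,45],
    [0,0,0,0,0,-20,45],
    [0,0,0,0,0,-20,45],
    [0,0,0,0,0,0,45]
  ]
}}

```text
t: 23.2
eef_pos: [510.7, -220.6, 427.8]
tcp_rot: [3.0, 0.004, 1.831]
ft_force: [-0.4, -0.2, -0.5]
opening: 0.477
grip_force: 0.0
```

```bash
python3 - <<'E'
from st import *
im=env.read_camera("scene"); a=im["color"][195:285,190:310,::-1]
im=env.read_camera("wrist"); b=im["color"][:,:,::-1]
a=cv2.resize(a,(480,360)); c=np.zeros((360,800,3),np.uint8); c[:,:480]=a; c[:240,480:]=cv2.resize(b,(320,240)); cv2.imwrite("pics/s5.png",c)
E
```

```text
bar [ 518.8 -218.7  369.4] [3.  0.  1.8] [-0.4 -0.2 -0.5] [-0.1  0.1 -0. ] 45.2995558226806 local -18.93111311539763 1.311614421468012 23.2
```

View pics/s5.png

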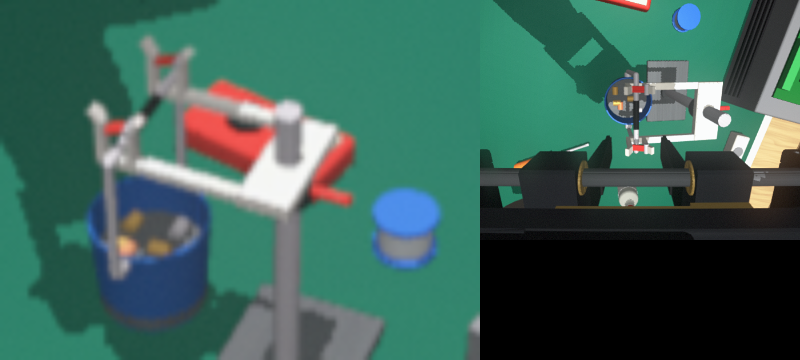

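The pail hangs level. The bar lies in both slots under the two closed red keepers, at (165,60) and (117,127), and the gripper is clear.

```bash
python3 -c "
from cell import env
print(env.job_done())"
```

```text
the job is handed in; nothing more can be done
None
```

The pail hangs level by its bail on the hook stand, with both keepers closed over the bar and the bar on the slot floors. The peak press I read was about 16 N, the gripper is clear, and the job was handed in at about 23 s.

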